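# Ready a dose shelf: thermometer in the block, label holder behind the lip

### The job

Get the dose shelf ready for a new batch: move the pin thermometer from its stand into the hole of the metal block on the shelf, all the way down, and let go of it. Then take the label holder from its stand and push its tongue down behind the shelf's front lip, straight in front of the block with the label facing out, until it bottoms. Finish still holding it there, pressed firmly down, and leave the shelf's bottles standing.

Things in the scene. Friction and masses are not known exactly. Their poses are not given: they have to be found in the camera images.
- rack: Low fixed stainless bench shelf, 400 mm long (y), 220 deep (x), deck 45 mm above the counter. Along its front stands a lip 3 mm thick, top 69 mm above the counter. Origin: at counter level under the middle of the lip's inner face; x points to the shelf's rear, z up, so the lip fills x = -3 to 0 mm. Another holder is on the lip already, centred at y = +145 mm; it is fixed.
- strip (a joint): Bright sprung strip along the rear of the lip; value: metres it is pushed back (0 at rest, at most 0.008). At rest a 2 mm gap lies between lip and strip; from 6 mm below the lip's top the strip leans back 1 in 2, a mouth open from x = 0 to 9 mm at 8 mm above the lip's top. It presses with 1.6 N, plus 0.8 N per mm. Sliding a tongue in takes about 2 to 7 N, then it bottoms hard.
- seat: Rubber seat strip on the deck, the bottom of the channel behind the lip. Origin: on the deck straight above the shelf's origin (lip's inner face, middle of its length), axes as the shelf's. The seat's upper face is 2 mm above this origin: 47 mm above the counter, 22 mm below the lip's top.
- lip (a point): Middle of the shelf lip's top edge, at its inner (rear) face, 69 mm above the counter; axes as the shelf's.
- block: Plain aluminium block 50 x 50 x 60 mm, fixed on the shelf's deck, its centre 85 mm behind the lip's inner face, somewhere along the middle of the shelf. Origin: centre of its underside; axes as the shelf's.
- block_hole0 (a point): Centre of the mouth of the block's upright hole, in its top, 105 mm above the counter; the hole is 10 mm in diameter and 50 mm deep, with a 2 mm chamfer. z up.
- thermo: Pin thermometer, upright, about 50 g: steel stem 7 mm in diameter, 46 mm long, pointed tip, under a round grey head 24 mm in diameter and 44 mm tall (46 to 90 mm above the tip). Origin: tip of the stem; z up along the stem. At the start it stands in its stand, tip 6 mm above the counter.
- thermo_collar (a point): Centre of the underside of the thermometer's head, 46 mm above the stem's tip; it rests on the block's top when the thermometer is home.
- pin_stand: Grey plastic block 46 x 46 x 52 mm, fixed, in whose 11 mm hole the thermometer stands at the start, its head on the block's top. Origin: centre of its underside.
- holder: White label holder, upright, about 60 g: pocket 70 mm wide (y), 14 thick (x), 45 tall, paper label behind a clear front, over a tongue 54 wide, 4 thick, 25 long with a V-shaped foot (full thickness 2 mm up). Origin: middle of the tongue's foot; z up, x from label side to back. Pocket: x = -12 to +2, z = 25 to 70 mm; pinch it across its thickness. Home: origin 47 mm above the counter.
- label_face (a point): Middle of the holder's front (label) face, 12 mm in front of the tongue's mid-plane and 48 mm above its foot.
- card_stand: Grey plastic block 50 (x) by 90 (y) by 34 mm, fixed; the holder's tongue stands in its slot at the start, the pocket on the block's top, the tongue's foot 9 mm above the counter. Origin: centre of its underside; the label faces its -x side.
- bottle0: White dose bottle, 42 mm in diameter, 105 mm tall, loose on the shelf's deck; leave standing. Origin: centre of its underside.
- bottle1: White dose bottle, 42 mm in diameter, 105 mm tall, loose on the shelf's deck; leave standing. Origin: centre of its underside.
- bottle2: White dose bottle, 42 mm in diameter, 105 mm tall, loose on the shelf's deck; leave standing. Origin: centre of its underside.
- bottle3: White dose bottle, 42 mm in diameter, 105 mm tall, loose on the shelf's deck; leave standing. Origin: centre of its underside.
Mind the look-alikes: they are no part of the job. Leave any blue or purple look-alike of the bottle2 alone.

How it is judged:
By the outcome, as a careful person would: the job done as asked, in the order asked, and still so for the second after the job is handed in, while the arm keeps its last pose, push and grip.
It also fails if it takes over 53 s, if anything falls off the work surface, if the arm or the gripper's body presses on something with over 40 N, if the wrist force passes 120 N, or if a joint passes its speed limit or range.

### The arm

A 7-joint arm with a two-finger parallel gripper is mounted at the origin on the work surface. World frame = base frame: x ahead of the robot, y to its left, z up, the work surface at z = 0. Lengths are in mm, angles in rad, forces in N, time in s.
With the tool pointing down it reaches from about 350 to 900 mm from the base axis. Payload 19.9 kg.
Tool frame: the origin (TCP) lies at the very end of the fingers, on their centre line; the grasp point (between the pads) lies 19 mm behind it (arm.pinch_z is the distance from the TCP to the grasp point, in mm); z points along the fingers, y is the line along which they close (so a half turn about z gives the same grasp; the last joint's range is limited). The gripper opens to 94 mm and grips with 3 to 60 N. Pads are 16 mm wide; open, the fingers measure 119 mm over their backs; the gripper's body (75 mm by 177 mm) begins 78 mm behind the grasp point.
Start: joints at [1.22, 0.417, -0.01, 1.614, 0.005, 1.111, -0.053], TCP at [189.939, -595.415, 183.225] pointing down, gripper open.
Joint ranges: [-2.81, 2.81], [-0.39, 2.02], [-1.27, 1.25], [0.06, 2.57], [-1.19, 4.33], [0.19, 2], [-2.82, 2.82]. Speed limits (rad/s): [1.89, 1.89, 2.39, 2.39, 3.01, 3.01, 3.01].

### API

Orientations are given as a unit quaternion [x, y, z, w].
In Python, from rig import sensors, grab_frame, camera_params, job, cut_out, arm gives the robot as it stands.
- The arm moves only by the tool send_rows, never from a script. Its argument "rows" is a list of rows, each an object with "dp": the shift along the tool's x, y, z in cm, a list of three; "yaw": the turn about the tool's z in degrees; "claw": the opening, from 0 (shut) to 1 (fully open). A call has 1 to 5 rows; each row shifts and turns the commanded pose from where the row before left it, along the tool's axes as they then stand; what a row does not reach is not made up. A row lasts 1/8 s, in which the tool goes at most 62.5 mm and 10.7 degrees, less where a joint would pass 70% of its speed; a pose out of reach is approached as far as the arm can. A call with a gripper value outside its range is refused whole. The fingers move at their own pace and stop on an object; "force" is the grip in N (left out, the last holds). Time passes only in rows, so rows that do not move let the fingers close. It gives the time, the measured TCP pose, the force, the opening and the grip force at its end, in the units of the state.
- sensors.get_state(): the state, without advancing time (a new reading comes with each control period).
- grab_frame(name): name is "scene" or "top"; returns (picture, depth): 400x640x3 uint8, red, green, blue; 400x640 float32, mm along the optical axis (not along the pixel's ray), 0 where there is no reading.
- camera_params(name): a dict with "fx", "fy", "cx", "cy" (pixels), "extrinsics" (4x4, takes a point from camera to world coordinates). Camera axes: x right, y down, z forward; pixel columns grow to the right and rows downward; lengths in mm; the calibration is good to about 2 mm. A picture is of the moment at which its call begins. camera_params takes no time and is no camera call.
- job.sign_off(): hands the job in; it is judged then, once.
Trained networks look in the newest picture that a camera, given by its name, has taken for a name from the list of things; names that differ only in an ending like _2 or _b are one class to them, and where a whole thing is asked for, a point or a joint stands for the part that bears it (a point fixed in the world has none). Each returns a list of dicts, best first, with "score" (0 to 1); they miss things now and then, are a little off and sometimes report something else, mostly with a low value. They report only what shows in the picture. A call takes as long as a camera call. They do not tell look-alikes from the thing itself.
- cut_out(camera, label): "region" (400x640 bool, what is visible of it) and "at" ([column, row] in pixels, amid what is visible of it).
The state is a dict: "t": time; "joints": joint angles; "qd": joint speeds; "joint_torque": joint torques, N m; "tcp_pos": TCP position; "ee_rot": TCP orientation; "contact_force": force on the tool from outside, world axes, zero at the start; "moment": the same for the moment, N m; "opening": finger opening in mm; "grip_force": force on a finger pad.
Only numpy, scipy, OpenCV 4.12 (cv2) and the standard library are available. Lean on these libraries where they do the work, as an engineer would, in place of code of your own. Each camera call takes 0.05 s, during which the arm holds its last target. There are 200 camera calls.

## Working session

There is one attempt and no reset: what is moved stays moved. The work goes in short steps, Python scripts to look and compute and a tool call to move; the robot and the scene stay as the last step left them, time stands still between calls to the robot, and variables do not carry over. Pictures are saved under pics/ and viewed, at most 10 in all, crops included, and the job is handed in when it is done.

Besides the shell and the picture viewer there is one more tool, called after "Request:" by a JSON object that holds its "fn" and its "kwargs". send_rows: Moves the arm, as the interface text tells. Its arguments: {"type":"object","properties":{"rows":{"type":"array","items":{"type":"object","properties":{"dp":{"type":"array","items":{"type":"number"}},"yaw":{"type":"number"},"claw":{"type":"number"}}}},"force":{"type":"number"}},"required":["rows"]}

```bash
ls; mkdir -p pics; cat > h.py <<'E'
import numpy as np, cv2
from rig import sensors, grab_frame, camera_params, job, cut_out, arm
def pts(cam, d, mask):
    P=camera_params(cam); v,u=np.nonzero(mask&(d>0)); z=d[v,u]
    c=np.stack([(u-P['cx'])/P['fx']*z,(v-P['cy'])/P['fy']*z,z,np.ones_like(z)])
    return (np.array(P['extrinsics'])@c)[:3].T
E
python3 - <<'E'
from h import *
for c in ['scene','top']:
    im,d=grab_frame(c); cv2.imwrite(f'pics/{c}0.png',im[:,:,::-1])
    P=camera_params(c); print(c,P['fx'],P['cx'],np.round(P['extrinsics'],3).tolist())
    for l in ['rack','block','thermo','pin_stand','holder','card_stand','bottle0','strip']:
        for r in cut_out(c,l)[:6]:
            p=pts(c,d,r['region']); 
            if len(p): print(l,round(r['score'],2),np.round(r['at']),len(p),np.round(np.percentile(p,[2,50,98],axis=0)).tolist())
print(sensors.get_state())
E
```

```text
pics
scene 389.0553322681864 316.578357907552 [[-0.535, 0.559, -0.634, 1224.584], [0.845, 0.373, -0.384, 310.826], [0.022, -0.741, -0.671, 753.505], [0.0, 0.0, 0.0, 1.0]]
block 0.91 [254. 170.] 620 [[559.0, -310.0, 47.0], [594.0, -272.0, 89.0], [610.0, -257.0, 107.0]]
thermo 0.67 [497. 231.] 178 [[427.0, 344.0, 53.0], [443.0, 354.0, 82.0], [447.0, 365.0, 98.0]]
thermo 0.23 [441. 226.] 573 [[423.0, 171.0, 2.0], [454.0, 220.0, 29.0], [467.0, 262.0, 36.0]]
pin_stand 0.72 [272. 197.] 7488 [[496.0, -419.0, 19.0], [631.0, -187.0, 46.0], [741.0, -20.0, 107.0]]
pin_stand 0.52 [309. 196.] 471 [[596.0, -102.0, 50.0], [615.0, -82.0, 102.0], [624.0, -70.0, 150.0]]
holder 0.69 [447. 214.] 457 [[421.0, 184.0, 34.0], [435.0, 219.0, 62.0], [443.0, 251.0, 81.0]]
card_stand 0.91 [439. 223.] 651 [[422.0, 171.0, -0.0], [454.0, 220.0, 29.0], [467.0, 262.0, 37.0]]
bottle0 0.97 [212. 162.] 463 [[524.0, -507.0, 7.0], [643.0, -379.0, 99.0], [656.0, -368.0, 151.0]]
bottle0 0.88 [310. 197.] 450 [[597.0, -102.0, 52.0], [614.0, -82.0, 101.0], [624.0, -70.0, 150.0]]
bottle0 0.83 [266. 138.] 322 [[315.0, -462.0, -
[... 2092 characters left out ...]
joints': array([ 1.22047351,  0.41738684, -0.01028569,  1.61361417,  0.00470497,
        1.11067975, -0.05297833]), 'qd': array([-0.00289371, -0.00086545, -0.00019591,  0.00048738, -0.00068826,
        0.00097651,  0.00147303]), 'joint_torque': array([-9.69249777e-04, -8.51002264e+01,  6.37381263e-01, -4.26271176e+01,
       -4.89552668e-02,  1.38829593e-02, -2.45928163e-05]), 'tcp_pos': array([ 189.94533179, -595.41442244,  183.22741395]), 'ee_rot': array([ 9.88101153e-01,  1.53805426e-01, -2.91343889e-05, -2.66693886e-05]), 'contact_force': array([ 1.01108504, -1.04707786, -0.05066761]), 'moment': array([0.01345611, 0.02764573, 0.03020436]), 'grip_force': 0.0, 'opening': 94.23396961759397}
```

View pictures.

View pics/scene0.png

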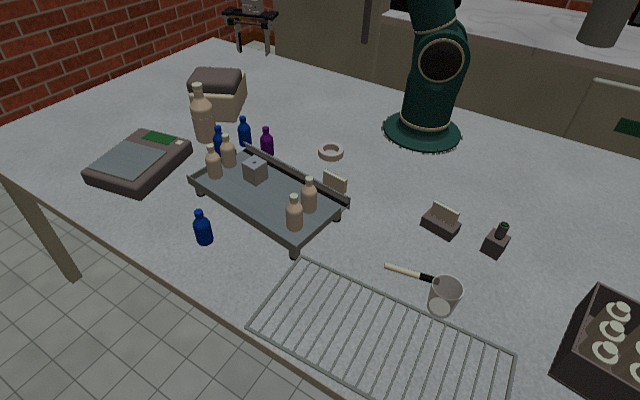

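View pics/top0.png

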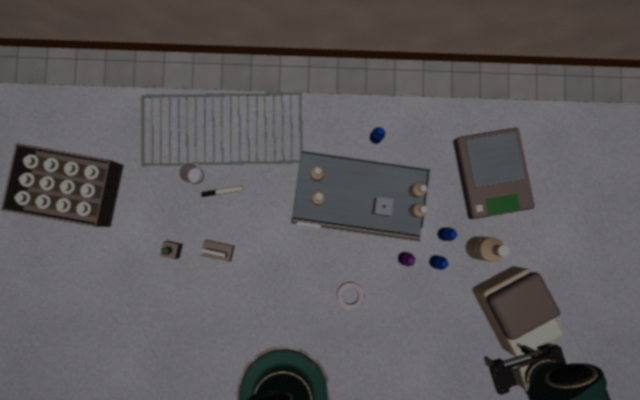

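Scene view: rack about (265,200) with the block at (254,170) and a holder already on the lip at (334,182). The card stand with the holder is at (440,220), and the pin stand with the thermometer at (497,240). The top view agrees, and blue and purple look-alikes stand in front of and behind the rack. Next I measure more precisely.

```bash
python3 - <<'E'
from h import *
def rect(p,n):
    r=cv2.minAreaRect(p[:,:2].astype(np.float32)); m=(np.percentile(p[:,:2],3,axis=0)+np.percentile(p[:,:2],97,axis=0))/2
    print(n,len(p),np.round(r[0],1),np.round(r[1],1),round(r[2],1),'mean',np.round(p.mean(0),1))
F={}
for c in ['top','scene']:
    im,d=grab_frame(c); F[c]=im
    P=pts(c,d,np.ones(d.shape,bool))
    def box(x0,x1,y0,y1,z0,z1): 
        return P[(P[:,0]>x0)&(P[:,0]<x1)&(P[:,1]>y0)&(P[:,1]<y1)&(P[:,2]>z0)&(P[:,2]<z1)]
    print(c)
    rect(box(480,760,-430,0,40,50),'deck')
    L=box(470,560,-420,-10,60,74); rect(L,'lip'); 
    if len(L)>10:
        k=np.polyfit(L[:,1],L[:,0],1); print('lipline slope',k, 'res',np.std(L[:,0]-np.polyval(k,L[:,1])))
    rect(box(540,630,-330,-240,100,110),'blocktop')
    rect(box(400,480,310,390,75,110),'head')
    rect(box(400,480,310,390,47,57),'pinstand top')
    rect(box(400,480,150,280,60,90),'holder')
    rect(box(400,480,150,280,75,84),'holder top')
    rect(box(390,490,150,280,30,38),'cardstand top')
    for y0,y1 in((-420,-340),(-130,-50)): rect(box(550,680,y0,y1,120,155),'bottles')
    rect(box(300,900,-300,300,-5,5),'floor'); print(np.median(box(300,480,-300,150,-15,15)[:,2]))
s,t=F['scene'],F['top']
R=lambda im,x,y,w,h:cv2.resize(im[y:y+h,x:x+w],(400,300),interpolation=cv2.INTER_CUBIC)
o=np.vstack([np.hstack([R(s,220,140,100,75),R(s,420,190,100,75)]),np.hstack([R(t,360,180,80,60),R(t,155,220,80,60)])])
cv2.imwrite('pics/c1.png',o[:,:,::-1])
E
```

```text
top
deck 6839 [ 615.2 -222.6] [399.6 217.6] 83.4 mean [ 619.9 -217.4   45.2]
lip 367 [ 539.2 -214.6] [399.5  77.3] 84.2 mean [ 509.5 -244.8   68.3]
lipline slope [7.09768467e-02 5.26869445e+02] res 13.851501621018373
blocktop 271 [ 583.4 -286.4] [50.2 50.3] 82.8 mean [ 583.2 -286.4  105.1]
head 67 [434.9 351.8] [23.7 20.7] 88.7 mean [435.2 350.6  94. ]
pinstand top 149 [435.3 353.1] [47.3 46.1] 79.8 mean [435.6 348.5  52.4]
holder 124 [430.6 214.2] [70.3 14.5] 80.0 mean [431.  213.8  76.6]
holder top 91 [430.7 214.2] [70.3 14. ] 79.7 mean [431.7 214.7  78.8]
cardstand top 280 [435.5 213.5] [91.  49.8] 79.2 mean [437.9 210.8  34. ]
bottles 161 [ 603.6 -389. ] [90.7 26.3] 3.4 mean [ 603.3 -388.5  138. ]
bottles 130 [633.  -89.2] [90.6 35. ] 3.1 mean [632.4 -89.7 136.6]
floor 24051 [600.   0.] [600. 600.] 0.0 mean [5.829e+02 3.140e+01 1.000e-01]
0.12650877262660742
scene
deck 5279 [ 615.2 -220.2] [403.4 222.1] 83.6 mean [ 623.6 -203.3   45.4]
lip 314 [ 508.6 -209.4] [397.1  45.8] 88.4 mean [ 509.8 -200.2   66.8]
lipline slope [1.13246107e-01 5.32491055e+02] res 4.681289360471138
blocktop 236 [ 582.5 -284.3] [51.5 51.6] 83.4 mean [ 584.1 -283.   104.7]
head 124 [436.2 355.4] [22.3 22.7] 79.7 mean [439.8 355.1  90.3]
pinstand top 214 [434.3 355.2] [46.  49.3] 79.1 mean [441.2 355.3  52. ]
holder 257 [430.4 216.7] [70.5 18.2] 81.0 mean [434.  217.5  72.5]
holder top 120 [429.7 216.8] [70.1 17.2] 80.0 mean [431.4 216.6  78.3]
cardstand top 338 [434.8 215.5] [90.8 52.6] 80.1 mean [444.8 217.6  34. ]
bottles 222 [ 606.3 -386.7] [85.2 26.2] 2.1 mean [ 610.  -385.3  136.1]
bottles 187 [637.  -87.3] [87.1 27.6] 4.0 mean [627.3 -85.3 137.1]
floor 31118 [600.   0.] [599.9 599.8] 0.0 mean [6.736e+02 5.810e+01 2.000e-01]
0.3701776331668043
```

View pics/c1.png

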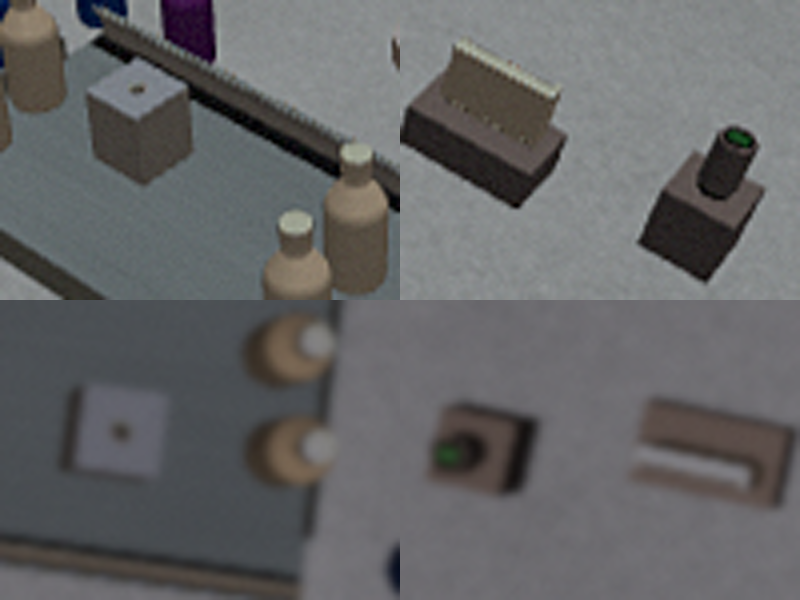

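The crops show the block's hole at its top centre, the thermometer upright in its stand and the holder upright with its label toward −x. Both cameras agree to about 2 mm.

```bash
cat > plan.py <<'E'
import sys,numpy as np
from scipy.spatial.transform import Rotation as R
from h import sensors
def plan(wps, smax=55):
    s=sensors.get_state(); p=s['tcp_pos'].copy(); M=R.from_quat(s['ee_rot']).as_matrix(); y=M[:,1]; h=np.degrees(np.arctan2(y[1],y[0]))
    print('t',round(s['t'],2),'tcp',np.round(p,1),'yhead',round(h,1),'F',np.round(s['contact_force'],1),'open',round(s['opening'],1),'grip',round(s['grip_force'],1),'tilt',np.round(M[:2,2],4))
    for *t,th in wps:
        d=np.array(t)-p; dh=(th-h+180)%360-180; n=int(max(1,np.ceil(np.linalg.norm(d)/smax),np.ceil(abs(dh)/10)))
        for i in range(n):
            c,sn=np.cos(np.radians(h)),np.sin(np.radians(h)); w=d/n
            # tool y=(c,s), z down, x=y x z = (-s,c)
            print('  dp',np.round([(-sn*w[0]+c*w[1])/10,(c*w[0]+sn*w[1])/10,-w[2]/10],2).tolist(),'yaw',round(-dh/n,1)); h+=dh/n
        p=np.array(t,float); print(' --',t,th)
if __name__=='__main__': plan(eval(sys.argv[1]))
E
python3 plan.py "[(330,-420,260,-50),(480,-100,260,-20),(470,150,220,-10.2),(434.8,354,150,-10.2)]"
```

```text
t 1.0 tcp [ 189.9 -595.4  183.2] yhead -72.3 F [ 0.1 -0.4  0.7] open 93.9 grip 0.0 tilt [-0.0001  0.    ]
  dp [3.74, -2.49, -1.54] yaw -4.5
  dp [3.92, -2.19, -1.54] yaw -4.5
  dp [4.08, -1.88, -1.54] yaw -4.5
  dp [4.21, -1.56, -1.54] yaw -4.5
  dp [4.32, -1.23, -1.54] yaw -4.5
 -- [330, -420, 260] -50
  dp [4.58, -2.12, -0.0] yaw -4.3
  dp [4.73, -1.78, -0.0] yaw -4.3
  dp [4.85, -1.42, -0.0] yaw -4.3
  dp [4.94, -1.05, -0.0] yaw -4.3
  dp [5.0, -0.68, -0.0] yaw -4.3
  dp [5.04, -0.3, -0.0] yaw -4.3
  dp [5.05, 0.07, -0.0] yaw -4.3
 -- [480, -100, 260] -20
  dp [4.63, -1.9, 0.8] yaw -2.0
  dp [4.69, -1.74, 0.8] yaw -2.0
  dp [4.75, -1.58, 0.8] yaw -2.0
  dp [4.8, -1.41, 0.8] yaw -2.0
  dp [4.85, -1.25, 0.8] yaw -2.0
 -- [470, 150, 220] -10.2
  dp [4.86, -1.77, 1.75] yaw -0.0
  dp [4.86, -1.77, 1.75] yaw -0.0
  dp [4.86, -1.77, 1.75] yaw -0.0
  dp [4.86, -1.77, 1.75] yaw -0.0
 -- [434.8, 354, 150] -10.2
```

Request:
{"fn": "send_rows", "kwargs": {"rows": [{"dp":[3.7,-2.5,-1.5],"yaw":-4.5,"claw":0.6},{"dp":[3.9,-2.2,-1.5],"yaw":-4.5,"claw":0.6},{"dp":[4.1,-1.9,-1.5],"yaw":-4.5,"claw":0.6},{"dp":[4.2,-1.6,-1.5],"yaw":-4.5,"claw":0.6},{"dp":[4.3,-1.2,-1.5],"yaw":-4.5,"claw":0.6}]}}

```text
t: 1.62
tcp_pos: [329.8, -418.3, 258.9]
ee_rot: [0.939, 0.345, -0.0, 0.0]
contact_force: [0.4, -0.5, -1.2]
opening: 56.4
grip_force: 0.0
```

Request:
{"fn": "send_rows", "kwargs": {"rows": [{"dp":[4.6,-2.1,0],"yaw":-4.3,"claw":0.6},{"dp":[4.7,-1.8,0],"yaw":-4.3,"claw":0.6},{"dp":[4.9,-1.4,0],"yaw":-4.3,"claw":0.6},{"dp":[4.9,-1.1,0],"yaw":-4.3,"claw":0.6},{"dp":[5,-0.7,0],"yaw":-4.3,"claw":0.6}]}}

```text
t: 2.25
tcp_pos: [435.4, -188.9, 258.5]
ee_rot: [0.858, 0.514, 0.0, 0.0]
contact_force: [0.7, -0.8, -0.1]
opening: 56.5
grip_force: 0.0
```

Request:
{"fn": "send_rows", "kwargs": {"rows": [{"dp":[5,-0.3,0],"yaw":-4.3,"claw":0.6},{"dp":[5,0.1,0],"yaw":-4.3,"claw":0.6},{"dp":[4.6,-1.9,0.8],"yaw":-2,"claw":0.6},{"dp":[4.7,-1.7,0.8],"yaw":-2,"claw":0.6},{"dp":[4.8,-1.6,0.8],"yaw":-2,"claw":0.6}]}}

```text
t: 2.88
tcp_pos: [470.4, 52.1, 234.2]
ee_rot: [0.786, 0.618, 0.0, 0.0]
contact_force: [1.1, -0.2, -0.1]
opening: 56.4
grip_force: 0.0
```

```bash
python3 plan.py "[(434.8,354,150,-10.2),(434.8,354,60,-10.2)]"
```

```text
t 2.88 tcp [470.4  52.1 234.2] yhead -13.7 F [ 1.1 -0.2 -0.1] open 56.4 grip 0.0 tilt [ 0.0006 -0.0002]
  dp [4.75, -1.77, 1.4] yaw -0.6
  dp [4.77, -1.72, 1.4] yaw -0.6
  dp [4.78, -1.67, 1.4] yaw -0.6
  dp [4.8, -1.62, 1.4] yaw -0.6
  dp [4.82, -1.57, 1.4] yaw -0.6
  dp [4.83, -1.52, 1.4] yaw -0.6
 -- [434.8, 354, 150] -10.2
  dp [0.0, 0.0, 4.5] yaw -0.0
  dp [0.0, 0.0, 4.5] yaw -0.0
 -- [434.8, 354, 60] -10.2
```

Request:
{"fn": "send_rows", "kwargs": {"rows": [{"dp":[4.75,-1.8,1.4],"yaw":-0.6,"claw":0.6},{"dp":[4.8,-1.7,1.4],"yaw":-0.6,"claw":0.6},{"dp":[4.8,-1.7,1.4],"yaw":-0.6,"claw":0.6},{"dp":[4.8,-1.6,1.4],"yaw":-0.6,"claw":0.6},{"dp":[4.8,-1.6,1.4],"yaw":-0.6,"claw":0.6}]}}

```text
t: 3.5
tcp_pos: [440.3, 304.1, 163.9]
ee_rot: [0.77, 0.638, 0.0, 0.0]
contact_force: [0.6, -0.6, -0.6]
opening: 56.4
grip_force: 0.0
```

Request:
{"fn": "send_rows", "kwargs": {"rows": [{"dp":[4.8,-1.5,1.4],"yaw":-0.6,"claw":0.6},{"dp":[0,0,0],"yaw":0,"claw":0.6}]}}

```text
t: 3.75
tcp_pos: [432.5, 355.9, 149.3]
ee_rot: [0.765, 0.644, -0.001, -0.001]
contact_force: [-0.6, 0.1, -0.1]
opening: 56.5
grip_force: 0.0
```

```bash
python3 plan.py "[(434.8,354,110,-10.2),(434.8,354,60,-10.2)]"
```

```text
t 3.75 tcp [432.5 355.9 149.3] yhead -9.8 F [-0.6  0.1 -0.1] open 56.5 grip 0.0 tilt [-0.0023  0.001 ]
  dp [-0.15, 0.26, 3.93] yaw 0.4
 -- [434.8, 354, 110] -10.2
  dp [0.0, 0.0, 5.0] yaw -0.0
 -- [434.8, 354, 60] -10.2
```

Request:
{"fn": "send_rows", "kwargs": {"rows": [{"dp":[-0.15,0.25,3.9],"yaw":0.4,"claw":0.6},{"dp":[0,0,3],"yaw":0,"claw":0.6},{"dp":[0,0,2],"yaw":0,"claw":0.6},{"dp":[0,0,0],"yaw":0,"claw":0.6}]}}

```text
t: 4.25
tcp_pos: [436.6, 350.0, 60.6]
ee_rot: [0.769, 0.639, -0.001, -0.0]
contact_force: [-0.4, -0.9, -0.4]
opening: 56.4
grip_force: 0.0
```

Request:
{"fn": "send_rows", "kwargs": {"rows": [{"dp":[0,0,0],"yaw":0,"claw":0},{"dp":[0,0,0],"yaw":0,"claw":0},{"dp":[0,0,0],"yaw":0,"claw":0},{"dp":[0,0,0],"yaw":0,"claw":0}], "force": 25}}

```text
t: 4.75
tcp_pos: [437.0, 350.8, 61.6]
ee_rot: [0.769, 0.639, 0.0, 0.0]
contact_force: [0.2, 0.1, 1.8]
opening: 23.6
grip_force: 24.8
```

```bash
python3 plan.py "[(434.8,354,60,-10.2),(434.8,354,120,-10.2)]"
```

```text
t 4.75 tcp [437.  350.8  61.6] yhead -10.5 F [0.2 0.1 1.8] open 23.6 grip 24.8 tilt [0.0004 0.0003]
  dp [0.28, -0.27, 0.16] yaw -0.3
 -- [434.8, 354, 60] -10.2
  dp [0.0, 0.0, -3.0] yaw -0.0
  dp [0.0, 0.0, -3.0] yaw -0.0
 -- [434.8, 354, 120] -10.2
```

Request:
{"fn": "send_rows", "kwargs": {"rows": [{"dp":[0,0,-2],"yaw":0,"claw":0},{"dp":[0,0,-3],"yaw":0,"claw":0},{"dp":[0,0,-5],"yaw":0,"claw":0},{"dp":[0,0,-5],"yaw":0,"claw":0},{"dp":[0,0,-4],"yaw":0,"claw":0}]}}

```text
t: 5.38
tcp_pos: [436.5, 351.0, 254.7]
ee_rot: [0.769, 0.64, 0.001, 0.0]
contact_force: [-0.3, -0.3, -0.8]
opening: 23.5
grip_force: 24.8
```

```bash
python3 plan.py "[(583,-280,255,-6.6)]"
```

```text
t 5.38 tcp [436.5 351.  254.7] yhead -10.5 F [-0.3 -0.3 -0.8] open 23.5 grip 24.8 tilt [0.0015 0.0012]
  dp [-4.95, 2.16, -0.0] yaw -0.3
  dp [-4.96, 2.13, -0.0] yaw -0.3
  dp [-4.97, 2.1, -0.0] yaw -0.3
  dp [-4.99, 2.07, -0.0] yaw -0.3
  dp [-5.0, 2.04, -0.0] yaw -0.3
  dp [-5.01, 2.02, -0.0] yaw -0.3
  dp [-5.02, 1.99, -0.0] yaw -0.3
  dp [-5.03, 1.96, -0.0] yaw -0.3
  dp [-5.04, 1.93, -0.0] yaw -0.3
  dp [-5.05, 1.9, -0.0] yaw -0.3
  dp [-5.06, 1.87, -0.0] yaw -0.3
  dp [-5.07, 1.85, -0.0] yaw -0.3
 -- [583, -280, 255] -6.6
```

Request:
{"fn": "send_rows", "kwargs": {"rows": [{"dp":[-3.5,1.5,0],"yaw":-0.3,"claw":0},{"dp":[-5,2.1,0],"yaw":-0.3,"claw":0},{"dp":[-5,2.1,0],"yaw":-0.3,"claw":0},{"dp":[-5,2.1,0],"yaw":-0.3,"claw":0},{"dp":[-5,2,0],"yaw":-0.3,"claw":0}]}}

```text
t: 6.0
tcp_pos: [493.1, 100.9, 252.7]
ee_rot: [0.76, 0.65, 0.0, 0.0]
contact_force: [2.1, 0.3, -0.5]
opening: 23.1
grip_force: 24.8
```

Request:
{"fn": "send_rows", "kwargs": {"rows": [{"dp":[-5,2,0],"yaw":-0.3,"claw":0},{"dp":[-5,2,0],"yaw":-0.3,"claw":0},{"dp":[-5,2,0],"yaw":-0.3,"claw":0},{"dp":[-5,1.9,0],"yaw":-0.3,"claw":0},{"dp":[-5,1.9,0],"yaw":-0.3,"claw":0}]}}

```text
t: 6.62
tcp_pos: [553.7, -160.6, 252.8]
ee_rot: [0.752, 0.66, 0.0, 0.0]
contact_force: [0.8, -0.3, -0.5]
opening: 23.4
grip_force: 24.8
```

Request:
{"fn": "send_rows", "kwargs": {"rows": [{"dp":[-4,1.5,0],"yaw":-0.3,"claw":0},{"dp":[-3,1.2,0],"yaw":-0.3,"claw":0},{"dp":[-2,0.8,0],"yaw":-0.3,"claw":0},{"dp":[0,0,0],"yaw":0,"claw":0},{"dp":[0,0,0],"yaw":0,"claw":0}]}}

```text
t: 7.25
tcp_pos: [577.0, -251.6, 251.7]
ee_rot: [0.746, 0.666, 0.0, -0.0]
contact_force: [0.3, 1.0, -1.2]
opening: 23.2
grip_force: 24.8
```

```bash
python3 - <<'E'
from h import *
F={}
for c in ['scene','top']:
    im,d=grab_frame(c); F[c]=im; P=pts(c,d,np.ones(d.shape,bool)); t=sensors.get_state()['tcp_pos']
    q=P[(abs(P[:,0]-t[0])<45)&(abs(P[:,1]-t[1])<45)]
    for n,a,b in(('stem',t[2]-52,t[2]-12),('head',t[2]-7,t[2]+38)):
        r=q[(q[:,2]>a)&(q[:,2]<b)]
        if len(r)>3: print(c,n,len(r),np.round(np.percentile(r,[3,50,97],axis=0),1).tolist())
    print(c,[(round(r['score'],2),np.round(r['at'])) for r in cut_out(c,'thermo')[:3]])
s=F['scene']; cv2.imwrite('pics/c2.png',cv2.resize(s[60:240,180:420],(800,600),interpolation=cv2.INTER_CUBIC)[:,:,::-1])
E
python3 plan.py "[(583,-285.4,255,-6.6)]"
```

```text
scene stem 35 [[571.6, -248.8, 201.6], [574.8, -245.3, 218.2], [577.2, -242.8, 236.2]]
scene head 213 [[559.0, -256.0, 248.8], [582.5, -242.1, 278.0], [598.5, -235.3, 288.8]]
scene [(0.7, array([260., 114.]))]
top head 8 [[575.4, -239.2, 255.4], [578.2, -237.9, 268.2], [583.1, -237.0, 279.7]]
top []
t 7.45 tcp [ 576.9 -252.1  251.5] yhead -6.5 F [-0.2 -0.6 -0.5] open 23.4 grip 24.8 tilt [ 0.0002 -0.    ]
  dp [-3.24, 0.98, -0.35] yaw 0.1
 -- [583, -285.4, 255] -6.6
```

View pics/c2.png

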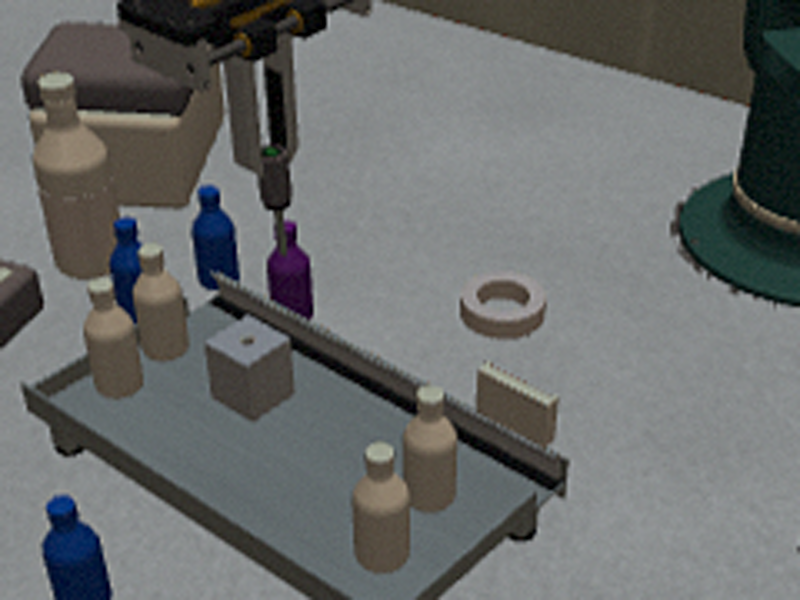

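Crop c2: the thermometer hangs upright in the gripper with its tip at crop (285,255), and the block's hole is at crop (248,341). All bottles are standing. Now I measure the stem offset by its image rays.

```bash
python3 - <<'E'
from h import *
im,d=grab_frame('scene'); P=camera_params('scene'); E=np.array(P['extrinsics']); t=sensors.get_state()['tcp_pos']
def ray(u,v,z):
    r=E[:3,:3]@[(u-P['cx'])/P['fx'],(v-P['cy'])/P['fy'],1]; return E[:3,3]+r*(z-E[2,3])/r[2]
def proj(X):
    c=np.linalg.inv(E)@[*X,1]; return P['cx']+P['fx']*c[0]/c[2],P['cy']+P['fy']*c[1]/c[2]
g=im.astype(float).mean(2)
# block hole: dark centroid in block top
m=cut_out('scene','block')[0]['region']; 
vv,uu=np.mgrid[158:168,249:261]; w=np.clip(np.median(g[158:168,249:261])-12-g[158:168,249:261],0,None)
w[np.hypot(uu-254.4,vv-162.3)>3.2]=0
u,v=(w*uu).sum()/w.sum(),(w*vv).sum()/w.sum(); print('hole px',u,v,'world',ray(u,v,105))
for dz in (-14,-22,-30,-38,-46,-54): 
    print(dz,np.round(proj([t[0],t[1],t[2]+dz]),1))
print('tcp',t)
for r in range(119,141,2): print(r,g[r,256:276].astype(int).tolist())
E
```

```text
hole px 253.91353811149034 161.98521046643913 world [ 583.6737662  -282.35975924  105.        ]
-14 [260.5 122.2]
-22 [260.7 124.9]
-30 [260.9 127.7]
-38 [261.2 130.4]
-46 [261.4 133.1]
-54 [261.6 135.7]
tcp [ 576.89238445 -252.35268482  251.48704821]
119 [142, 153, 34, 31, 32, 39, 39, 35, 32, 38, 23, 104, 146, 139, 139, 137, 136, 139, 135, 138]
121 [142, 145, 135, 20, 7, 33, 31, 33, 27, 6, 12, 144, 140, 135, 137, 138, 142, 139, 137, 138]
123 [139, 142, 145, 141, 127, 137, 33, 40, 56, 129, 147, 143, 137, 141, 137, 136, 137, 139, 141, 137]
125 [141, 141, 143, 140, 143, 149, 64, 42, 53, 139, 137, 145, 143, 141, 138, 136, 141, 141, 139, 137]
127 [139, 141, 139, 139, 141, 153, 85, 47, 47, 67, 68, 63, 67, 143, 137, 139, 138, 140, 138, 141]
129 [140, 139, 136, 136, 139, 151, 81, 49, 50, 46, 45, 42, 15, 144, 140, 139, 135, 138, 135, 138]
131 [141, 142, 142, 139, 142, 144, 83, 42, 49, 47, 30, 30, 15, 150, 139, 139, 139, 142, 137, 140]
133 [136, 139, 141, 141, 139, 144, 137, 44, 51, 52, 35, 33, 42, 118, 146, 144, 138, 136, 140, 138]
135 [139, 135, 136, 138, 146, 118, 51, 34, 53, 51, 47, 53, 49, 49, 61, 111, 143, 144, 139, 134]
137 [138, 139, 139, 147, 91, 39, 43, 49, 49, 55, 54, 58, 50, 53, 51, 46, 66, 143, 140, 135]
139 [134, 137, 140, 152, 37, 41, 49, 48, 55, 54, 58, 57, 53, 56, 53, 47, 27, 147, 143, 139]
```

Request:
{"fn": "send_rows", "kwargs": {"rows": [{"dp":[-2,0.5,1],"yaw":0,"claw":0},{"dp":[-1.8,0.5,2],"yaw":0,"claw":0},{"dp":[0,0,3],"yaw":0,"claw":0},{"dp":[0,0,2],"yaw":0,"claw":0},{"dp":[0,0,0],"yaw":0,"claw":0}]}}

```text
t: 8.18
tcp_pos: [581.6, -292.0, 169.2]
ee_rot: [0.747, 0.665, -0.0, -0.001]
contact_force: [0.6, -0.2, -0.9]
opening: 23.4
grip_force: 24.8
```

```bash
python3 - <<'E'
from h import *
s,d=grab_frame('scene'); cv2.imwrite('pics/c3.png',cv2.resize(s[120:195,210:310],(800,600),interpolation=cv2.INTER_CUBIC)[:,:,::-1])
E
python3 plan.py "[(582.8,-290,171,-6.6)]"
```

```text
t 8.22 tcp [ 582.3 -292.   170.8] yhead -6.6 F [-0.5 -0.1 -1.3] open 23.2 grip 24.8 tilt [-0.0009  0.0007]
  dp [0.21, 0.03, -0.02] yaw -0.0
 -- [582.8, -290, 171] -6.6
```

View pics/c3.png

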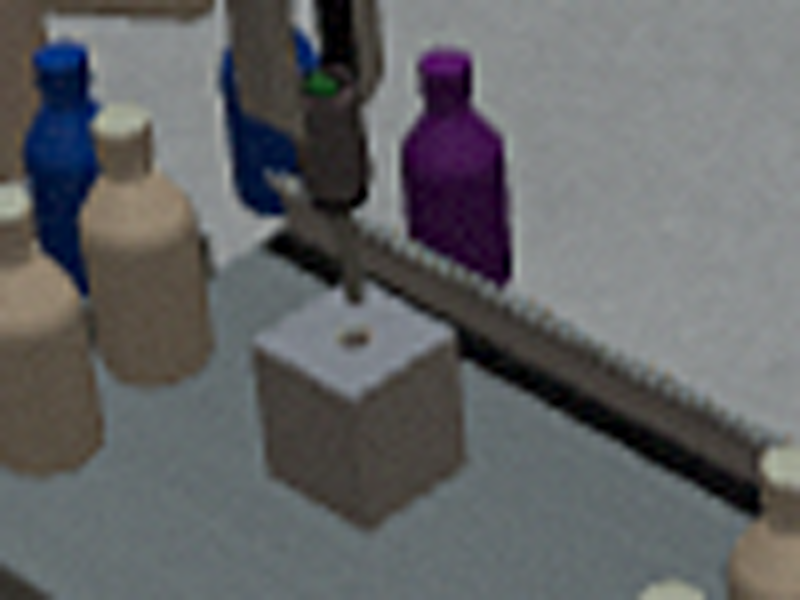

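The tip is at crop (355,302), right above the hole at (353,337), within about 2 mm. I descend and watch the force.

Request:
{"fn": "send_rows", "kwargs": {"rows": [{"dp":[0.05,0.1,0.3],"yaw":0,"claw":0},{"dp":[0,0,0.6],"yaw":0,"claw":0},{"dp":[0,0,0.6],"yaw":0,"claw":0},{"dp":[0,0,0.6],"yaw":0,"claw":0},{"dp":[0,0,0],"yaw":0,"claw":0}]}}

```text
t: 8.85
tcp_pos: [583.5, -291.3, 149.8]
ee_rot: [0.747, 0.665, 0.0, -0.0]
contact_force: [3.8, 1.4, -2.4]
opening: 23.5
grip_force: 24.7
```

Request:
{"fn": "send_rows", "kwargs": {"rows": [{"dp":[0,0.1,0.6],"yaw":0,"claw":0},{"dp":[0,0,0.8],"yaw":0,"claw":0},{"dp":[0,0,0.8],"yaw":0,"claw":0},{"dp":[0,0,0.6],"yaw":0,"claw":0},{"dp":[0,0,0],"yaw":0,"claw":0}]}}

```text
t: 9.48
tcp_pos: [584.2, -291.5, 121.6]
ee_rot: [0.747, 0.665, -0.0, -0.001]
contact_force: [2.0, 0.2, -1.0]
opening: 23.5
grip_force: 24.8
```

Request:
{"fn": "send_rows", "kwargs": {"rows": [{"dp":[0,0.05,0.3],"yaw":0,"claw":0},{"dp":[0,0,0.3],"yaw":0,"claw":0},{"dp":[0,0,0.2],"yaw":0,"claw":0},{"dp":[0,0,0],"yaw":0,"claw":0}]}}

```text
t: 9.98
tcp_pos: [584.9, -291.7, 114.6]
ee_rot: [0.747, 0.665, -0.0, 0.0]
contact_force: [-3.4, 0.9, 6.2]
opening: 23.5
grip_force: 25.0
```

Request:
{"fn": "send_rows", "kwargs": {"rows": [{"dp":[0,0,0],"yaw":0,"claw":0.6},{"dp":[0,0,0],"yaw":0,"claw":0.6},{"dp":[0,0,-3],"yaw":0,"claw":0.6},{"dp":[0,0,-5],"yaw":0,"claw":0.6},{"dp":[0,0,-5],"yaw":0,"claw":0.6}]}}

```text
t: 10.6
tcp_pos: [584.7, -291.7, 245.6]
ee_rot: [0.747, 0.665, -0.0, -0.0]
contact_force: [-0.3, -0.9, 0.5]
opening: 56.6
grip_force: 0.0
```

```bash
python3 - <<'E'
from h import *
for c in ['scene','top']:
    im,d=grab_frame(c); P=pts(c,d,np.ones(d.shape,bool))
    q=P[(abs(P[:,0]-583)<30)&(abs(P[:,1]+285)<30)&(P[:,2]>112)&(P[:,2]<200)]
    if len(q): print(c,len(q),np.round(np.percentile(q,[3,50,97],axis=0),1).tolist())
    # lip profile in rack frame around block centre
    a=np.radians(-6.6); R=np.array([[np.cos(a),-np.sin(a)],[np.sin(a),np.cos(a)]])
    r=(P[:,:2]-[583,-285.2])@R; k=(abs(r[:,1])<120)&(r[:,0]>-110)&(r[:,0]<-55)&(P[:,2]>40)&(P[:,2]<90)
    x,y,z=r[k,0],r[k,1],P[k,2]
    for lo in range(-106,-64,3):
        s=(x>=lo)&(x<lo+3)
        if s.sum()>3: print(lo,s.sum(),np.round(np.percentile(z[s],[10,50,90]),1))
    s=(z>66)&(z<72); print('top lvl',np.round(np.percentile(x[s],[5,25,50,75,95]),1),np.polyfit(y[s],x[s],1))
    if c=='scene': cv2.imwrite('pics/c4.png',cv2.resize(im[100:205,190:330],(800,600),interpolation=cv2.INTER_CUBIC)[:,:,::-1])
E
python3 plan.py "[(500,0,255,-10.2),(431,215.4,200,-10.2)]"
```

```text
scene 129 [[574.7, -293.1, 113.7], [588.4, -279.7, 136.9], [594.8, -273.7, 150.6]]
-91 18 [66.2 68.3 69. ]
-88 48 [51.4 69.  70.3]
-85 155 [47.1 55.7 62.1]
-82 132 [46.6 55.8 67.9]
-79 96 [46.4 71.6 76.8]
-76 56 [44.9 48.  78.2]
-73 47 [44.2 46.7 48.5]
-70 42 [44.5 45.6 47.6]
-67 38 [43.9 45.3 46.8]
top lvl [-89.1 -87.5 -86.4 -79.9 -78.2] [ 9.88697071e-03 -8.43177659e+01]
top 75 [[572.4, -298.5, 112.5], [583.3, -284.8, 148.0], [594.8, -266.0, 153.8]]
-88 55 [56.7 68.1 71.3]
-85 54 [43.7 48.5 66.8]
-82 59 [63.1 67.5 71.4]
-79 53 [69.5 74.2 77.2]
-76 43 [46.9 75.2 80.8]
-73 51 [43.4 47.2 50.2]
-70 50 [42.9 46.4 50.3]
-67 47 [42.7 45.5 49. ]
top lvl [-87.2 -85.9 -81.6 -79.1 -77.4] [ 9.48410941e-03 -8.27476541e+01]
t 10.7 tcp [ 587.  -292.3  249.8] yhead -6.6 F [0.2 1.2 0.2] open 56.8 grip 0.0 tilt [ 0.0068 -0.0034]
  dp [4.67, -2.0, -0.09] yaw 0.6
  dp [4.65, -2.05, -0.09] yaw 0.6
  dp [4.63, -2.1, -0.09] yaw 0.6
  dp [4.61, -2.15, -0.09] yaw 0.6
  dp [4.58, -2.2, -0.09] yaw 0.6
  dp [4.56, -2.24, -0.09] yaw 0.6
 -- [500, 0, 255] -10.2
  dp [4.0, -2.12, 1.1] yaw -0.0
  dp [4.0, -2.12, 1.1] yaw -0.0
  dp [4.0, -2.12, 1.1] yaw -0.0
  dp [4.0, -2.12, 1.1] yaw -0.0
  dp [4.0, -2.12, 1.1] yaw -0.0
 -- [431, 215.4, 200] -10.2
```

View pics/c4.png

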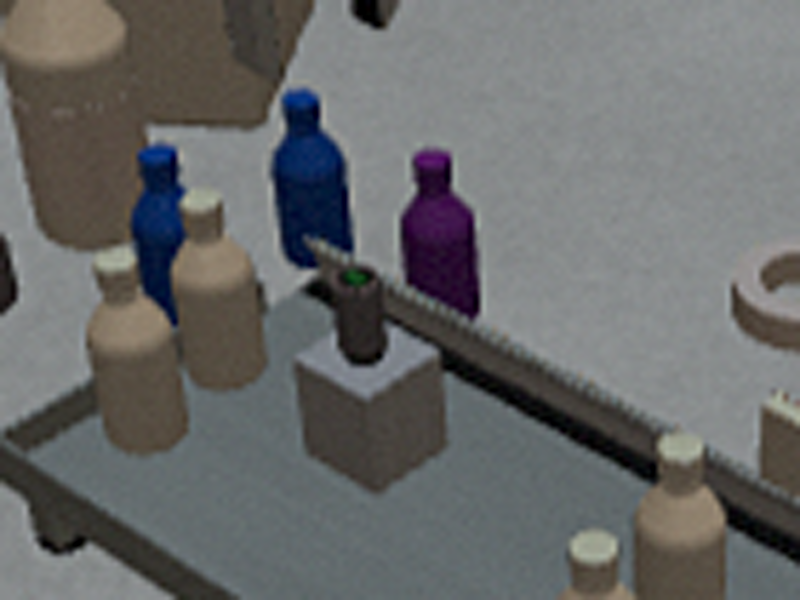

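Crop c4: the thermometer is home, with its head on the block top at (355,350), and the bottles stand. The lip and strip profile confirms that the inner face is 85 mm in front of the block centre. Next, the holder.

Request:
{"fn": "send_rows", "kwargs": {"rows": [{"dp":[4,-1.7,0],"yaw":0.6,"claw":0.6},{"dp":[4.7,-2.1,0],"yaw":0.6,"claw":0.6},{"dp":[4.7,-2.1,0],"yaw":0.6,"claw":0.6},{"dp":[4.7,-2.2,0],"yaw":0.6,"claw":0.6},{"dp":[4.7,-2.2,0],"yaw":0.6,"claw":0.6}]}}

```text
t: 11.32
tcp_pos: [513.3, -50.4, 244.0]
ee_rot: [0.764, 0.645, -0.0, 0.0]
contact_force: [0.5, 0.6, 0.5]
opening: 56.4
grip_force: 0.0
```

Request:
{"fn": "send_rows", "kwargs": {"rows": [{"dp":[4.7,-2.3,0],"yaw":0.6,"claw":0.6},{"dp":[4.7,-2.3,0],"yaw":0,"claw":0.6},{"dp":[4.4,-2.2,1],"yaw":0,"claw":0.6},{"dp":[4,-2,1],"yaw":0,"claw":0.6},{"dp":[3.5,-1.8,1],"yaw":0,"claw":0.6}]}}

```text
t: 11.95
tcp_pos: [446.3, 177.9, 213.8]
ee_rot: [0.767, 0.642, 0.0, 0.0]
contact_force: [0.3, -0.2, 0.1]
opening: 56.3
grip_force: 0.0
```

Request:
{"fn": "send_rows", "kwargs": {"rows": [{"dp":[2,-1,1],"yaw":0,"claw":0.6},{"dp":[0,0,0],"yaw":0,"claw":0.6},{"dp":[0,0,0],"yaw":0,"claw":0.6}]}}

```text
t: 12.32
tcp_pos: [441.0, 197.2, 204.3]
ee_rot: [0.767, 0.641, -0.0, 0.0]
contact_force: [0.3, -0.2, -0.6]
opening: 56.5
grip_force: 0.0
```

```bash
python3 plan.py "[(431.3,215.4,110,-10.2),(431.3,215.4,47,-10.2)]"
```

```text
t 12.32 tcp [441.  197.2 204.3] yhead -10.2 F [ 0.3 -0.2 -0.6] open 56.5 grip 0.0 tilt [ 0.     -0.0001]
  dp [0.81, -0.64, 4.72] yaw -0.0
  dp [0.81, -0.64, 4.72] yaw -0.0
 -- [431.3, 215.4, 110] -10.2
  dp [0.0, 0.0, 3.15] yaw -0.0
  dp [0.0, 0.0, 3.15] yaw -0.0
 -- [431.3, 215.4, 47] -10.2
```

Request:
{"fn": "send_rows", "kwargs": {"rows": [{"dp":[0.8,-0.6,4.7],"yaw":0,"claw":0.6},{"dp":[0.8,-0.7,4],"yaw":0,"claw":0.6},{"dp":[0,0,3],"yaw":0,"claw":0.6},{"dp":[0,0,0],"yaw":0,"claw":0.6},{"dp":[0,0,0],"yaw":0,"claw":0.6}]}}

```text
t: 12.95
tcp_pos: [431.6, 215.8, 88.5]
ee_rot: [0.768, 0.641, 0.001, 0.0]
contact_force: [0.0, 0.1, 0.4]
opening: 56.9
grip_force: 0.0
```

```bash
python3 plan.py "[(431.3,215.4,47,-10.2)]"
```

```text
t 12.95 tcp [431.6 215.8  88.5] yhead -10.3 F [0.  0.1 0.4] open 56.9 grip 0.0 tilt [0.0012 0.0004]
  dp [-0.05, -0.02, 4.15] yaw -0.1
 -- [431.3, 215.4, 47] -10.2
```

Request:
{"fn": "send_rows", "kwargs": {"rows": [{"dp":[0,0,2.2],"yaw":0,"claw":0.6},{"dp":[0,0,1.9],"yaw":0,"claw":0.6},{"dp":[0,0,0],"yaw":0,"claw":0.6},{"dp":[0,0,0],"yaw":0,"claw":0},{"dp":[0,0,0],"yaw":0,"claw":0}], "force": 30}}

```text
t: 13.58
tcp_pos: [431.1, 216.2, 46.9]
ee_rot: [0.767, 0.641, 0.0, 0.0]
contact_force: [0.2, 0.3, 0.5]
opening: 39.5
grip_force: 0.0
```

Request:
{"fn": "send_rows", "kwargs": {"rows": [{"dp":[0,0,0],"yaw":0,"claw":0},{"dp":[0,0,0],"yaw":0,"claw":0},{"dp":[0,0,0],"yaw":0,"claw":0}], "force": 50}}

```text
t: 13.95
tcp_pos: [430.8, 216.0, 46.4]
ee_rot: [0.767, 0.641, 0.0, 0.0]
contact_force: [0.5, -0.3, 2.0]
opening: 13.3
grip_force: 50.0
```

Request:
{"fn": "send_rows", "kwargs": {"rows": [{"dp":[0,0,-2],"yaw":0,"claw":0},{"dp":[0,0,-4],"yaw":0,"claw":0},{"dp":[0,0,-5],"yaw":0,"claw":0},{"dp":[0,0,-4],"yaw":0,"claw":0},{"dp":[0,0,-2],"yaw":0,"claw":0}]}}

```text
t: 14.58
tcp_pos: [431.1, 216.3, 218.3]
ee_rot: [0.767, 0.641, 0.001, 0.001]
contact_force: [0.6, -0.3, -0.4]
opening: 13.0
grip_force: 50.0
```

```bash
python3 plan.py "[(497.4,-275.5,217,-6.6),(497.4,-275.5,127,-6.6)]"
```

```text
t 14.57 tcp [431.1 216.3 218.3] yhead -10.2 F [ 0.6 -0.3 -0.4] open 13.0 grip 50.0 tilt [0.0022 0.0004]
  dp [-4.72, 1.52, 0.01] yaw -0.4
  dp [-4.73, 1.49, 0.01] yaw -0.4
  dp [-4.74, 1.46, 0.01] yaw -0.4
  dp [-4.75, 1.43, 0.01] yaw -0.4
  dp [-4.76, 1.4, 0.01] yaw -0.4
  dp [-4.77, 1.37, 0.01] yaw -0.4
  dp [-4.78, 1.34, 0.01] yaw -0.4
  dp [-4.78, 1.31, 0.01] yaw -0.4
  dp [-4.79, 1.28, 0.01] yaw -0.4
  dp [-4.8, 1.25, 0.01] yaw -0.4
 -- [497.4, -275.5, 217] -6.6
  dp [0.0, 0.0, 4.5] yaw -0.0
  dp [0.0, 0.0, 4.5] yaw -0.0
 -- [497.4, -275.5, 127] -6.6
```

Request:
{"fn": "send_rows", "kwargs": {"rows": [{"dp":[-3.5,1.1,0],"yaw":-0.4,"claw":0},{"dp":[-4.7,1.5,0],"yaw":-0.4,"claw":0},{"dp":[-4.7,1.5,0],"yaw":-0.4,"claw":0},{"dp":[-4.7,1.4,0],"yaw":-0.4,"claw":0},{"dp":[-4.8,1.4,0],"yaw":-0.4,"claw":0}]}}

```text
t: 15.2
tcp_pos: [462.2, -17.8, 216.4]
ee_rot: [0.756, 0.655, -0.0, 0.0]
contact_force: [-0.2, 0.1, -0.5]
opening: 13.2
grip_force: 50.0
```

Request:
{"fn": "send_rows", "kwargs": {"rows": [{"dp":[-4.8,1.4,0],"yaw":-0.4,"claw":0},{"dp":[-4.8,1.3,0],"yaw":-0.4,"claw":0},{"dp":[-4.8,1.3,0],"yaw":-0.4,"claw":0},{"dp":[-4.5,1.2,0],"yaw":-0.4,"claw":0},{"dp":[-3.5,0.9,0],"yaw":0,"claw":0}]}}

```text
t: 15.82
tcp_pos: [493.5, -248.2, 216.0]
ee_rot: [0.747, 0.665, -0.0, -0.0]
contact_force: [-0.2, 1.4, -0.0]
opening: 13.1
grip_force: 50.0
```

Request:
{"fn": "send_rows", "kwargs": {"rows": [{"dp":[-2,0.6,2],"yaw":0,"claw":0},{"dp":[0,0,3],"yaw":0,"claw":0},{"dp":[0,0,2],"yaw":0,"claw":0},{"dp":[0,0,0],"yaw":0,"claw":0},{"dp":[0,0,0],"yaw":0,"claw":0}]}}

```text
t: 16.45
tcp_pos: [497.8, -266.9, 147.1]
ee_rot: [0.747, 0.665, 0.0, 0.0]
contact_force: [-0.3, 0.6, -0.9]
opening: 13.3
grip_force: 50.0
```

```bash
python3 plan.py "[(497.4,-275.5,127,-6.6)]"
```

```text
t 16.45 tcp [ 497.8 -266.9  147.1] yhead -6.6 F [-0.3  0.6 -0.9] open 13.3 grip 50.0 tilt [ 0.0007 -0.0003]
  dp [-0.86, 0.06, 2.01] yaw 0.0
 -- [497.4, -275.5, 127] -6.6
```

Settle above the lip (foot about 15 mm above the mouth), then look.

Request:
{"fn": "send_rows", "kwargs": {"rows": [{"dp":[-0.4,0.05,0.7],"yaw":0,"claw":0},{"dp":[-0.4,0,0.8],"yaw":0,"claw":0},{"dp":[0,0,0],"yaw":0,"claw":0},{"dp":[0,0,0],"yaw":0,"claw":0}]}}

```text
t: 16.95
tcp_pos: [497.0, -274.8, 131.3]
ee_rot: [0.747, 0.665, 0.0, -0.0]
contact_force: [-0.5, -0.5, -0.5]
opening: 13.4
grip_force: 50.0
```

```bash
cat > look.py <<'E'
from h import *
import sys
a=np.radians(-6.6); R=np.array([[np.cos(a),-np.sin(a)],[np.sin(a),np.cos(a)]])
t=sensors.get_state()['tcp_pos']; print('tcp',np.round(t,1),'rackframe rel lip', np.round((t[:2]-[583.2,-285.2])@R+[85,0],1))
for c in ['scene','top']:
    im,d=grab_frame(c)
    for r in cut_out(c,'holder')[:3]:
        p=pts(c,d,r['region']); p=p[np.hypot(p[:,0]-t[0],p[:,1]-t[1])<70]
        if len(p)<10: continue
        q=(p[:,:2]-[583.2,-285.2])@R+[85,0]
        print(c,round(r['score'],2),len(p),'x y z pct',np.round(np.percentile(np.c_[q,p[:,2]],[2,50,98],axis=0),1).tolist())
        for lo,hi in ((t[2]-38,t[2]-14),(t[2]-10,t[2]+30),(t[2]+29,t[2]+40)):
            k=(p[:,2]>lo)&(p[:,2]<hi)
            if k.sum()>5: print('  z',round(lo),round(hi),k.sum(),'x',np.round(np.percentile(q[k,0],[5,50,95]),1),'y',np.round(np.percentile(q[k,1],[3,50,97]),1))
    if c=='scene': cv2.imwrite(f'pics/{sys.argv[1]}.png',cv2.resize(im[105:195,200:320],(800,600),interpolation=cv2.INTER_CUBIC)[:,:,::-1])
E
python3 look.py c5
```

```text
tcp [ 497.  -274.8  131.3] rackframe rel lip [-1.8  0.4]
scene 0.95 369 x y z pct [[-9.2, -30.6, 97.9], [2.9, 10.6, 134.8], [6.1, 36.7, 164.5]]
  z 93 117 82 x [0.9 3.1 5. ] y [-22.7   4.2  28.8]
  z 121 161 230 x [-7.2  3.   5.2] y [-30.8  10.6  36.4]
  z 160 171 43 x [-9.3 -1.4 13.3] y [-3.2 20.  36.7]
top 0.39 44 x y z pct [[-8.2, 12.6, 121.3], [-1.6, 26.8, 162.4], [4.6, 34.6, 168.0]]
  z 121 161 16 x [-7.2 -3.5  1. ] y [11.4 29.6 34.7]
  z 160 171 31 x [-7.5 -0.3  4.3] y [14.8 25.  34.2]
```

View pics/c5.png

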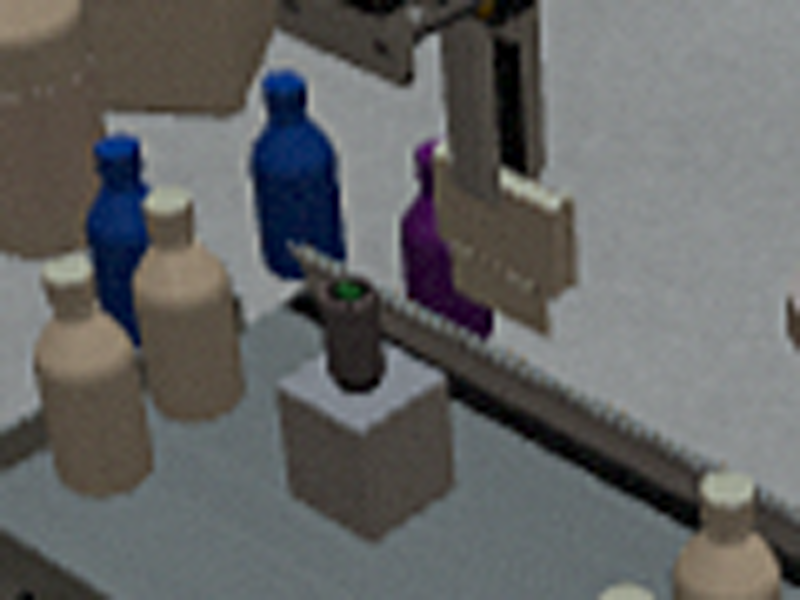

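Crop c5: the holder hangs over the lip in front of the block, its tongue foot at about (500,310). It sits about 2 mm too far in +y and wants about 1.5 mm rearward. I correct and descend.

Request:
{"fn": "send_rows", "kwargs": {"rows": [{"dp":[-0.2,0.15,0.5],"yaw":0,"claw":0},{"dp":[0,0,0.7],"yaw":0,"claw":0},{"dp":[0,0,0.7],"yaw":0,"claw":0},{"dp":[0,0,0],"yaw":0,"claw":0},{"dp":[0,0,0],"yaw":0,"claw":0}]}}

```text
t: 17.77
tcp_pos: [498.3, -277.0, 112.3]
ee_rot: [0.747, 0.665, 0.0, -0.0]
contact_force: [0.2, 1.0, -1.0]
opening: 13.5
grip_force: 50.0
```

Request:
{"fn": "send_rows", "kwargs": {"rows": [{"dp":[0,0,0.4],"yaw":0,"claw":0},{"dp":[0,0,0.4],"yaw":0,"claw":0},{"dp":[0,0,0.2],"yaw":0,"claw":0},{"dp":[0,0,0],"yaw":0,"claw":0}]}}

```text
t: 18.27
tcp_pos: [497.8, -276.9, 102.0]
ee_rot: [0.747, 0.665, -0.0, -0.0]
contact_force: [-3.0, 0.4, -1.2]
opening: 13.6
grip_force: 50.0
```

Request:
{"fn": "send_rows", "kwargs": {"rows": [{"dp":[0,-0.05,0.4],"yaw":0,"claw":0},{"dp":[0,0,0.4],"yaw":0,"claw":0},{"dp":[0,0,0.4],"yaw":0,"claw":0},{"dp":[0,0,0],"yaw":0,"claw":0}]}}

```text
t: 18.77
tcp_pos: [497.2, -276.8, 89.6]
ee_rot: [0.747, 0.665, -0.0, -0.001]
contact_force: [-4.4, 0.4, -3.3]
opening: 13.3
grip_force: 50.1
```

Request:
{"fn": "send_rows", "kwargs": {"rows": [{"dp":[0,0,0.3],"yaw":0,"claw":0},{"dp":[0,0,0.2],"yaw":0,"claw":0},{"dp":[0,0,0],"yaw":0,"claw":0}]}}

```text
t: 19.15
tcp_pos: [497.5, -276.9, 85.0]
ee_rot: [0.747, 0.665, -0.0, -0.0]
contact_force: [-4.6, 0.5, -2.2]
opening: 13.8
grip_force: 50.1
```

Request:
{"fn": "send_rows", "kwargs": {"rows": [{"dp":[0,0,0.1],"yaw":0,"claw":0},{"dp":[0,0,0.1],"yaw":0,"claw":0},{"dp":[0,0,0],"yaw":0,"claw":0}]}}

```text
t: 19.52
tcp_pos: [498.1, -277.1, 84.0]
ee_rot: [0.747, 0.665, 0.0, 0.0]
contact_force: [-6.4, 1.2, 12.4]
opening: 13.5
grip_force: 50.2
```

Request:
{"fn": "send_rows", "kwargs": {"rows": [{"dp":[0,-0.05,0.1],"yaw":0,"claw":0},{"dp":[0,0,0],"yaw":0,"claw":0},{"dp":[0,0,0],"yaw":0,"claw":0}]}}

```text
t: 19.9
tcp_pos: [498.2, -277.2, 83.8]
ee_rot: [0.747, 0.665, 0.0, 0.001]
contact_force: [-9.3, 3.0, 22.3]
opening: 13.3
grip_force: 50.3
```

```bash
python3 look.py c6; python3 plan.py "[]"
```

```text
tcp [ 498.2 -277.2   83.8] rackframe rel lip [-0.3 -1.9]
scene 0.54 285 x y z pct [[-7.8, -33.5, 70.1], [3.8, 10.4, 95.4], [15.0, 35.0, 118.3]]
  z 46 70 6 x [-0.   2.1  2.7] y [-36.7  -7.   24.2]
  z 74 114 215 x [-5.1  4.   7.1] y [-32.7   9.3  34.6]
  z 113 124 57 x [-7.9  1.9 16.3] y [-25.7  13.4  34.3]
t 20.1 tcp [ 498.2 -277.2   83.8] yhead -6.6 F [-8.   3.4 23.3] open 13.4 grip 50.3 tilt [ 0.0019 -0.0013]
```

View pics/c6.png

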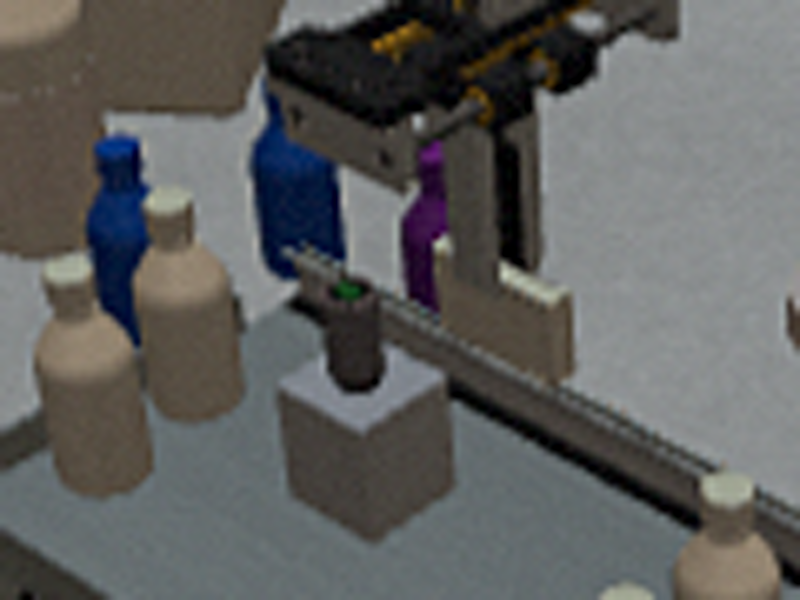

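Crop c6: the holder is seated behind the lip in front of the block, with its pocket bottom at the lip. The thermometer is home and the bottles are standing. The press is steady at about 23 N.

```bash
python3 -c "
from rig import job; print(job.sign_off())"
```

```text
the job is handed in; nothing more can be done
None
```

I handed the job in after about 20 s: the thermometer is all the way down in the block and released, and the holder is bottomed behind the lip in front of the block, still gripped and pressed down with about 23 N. The bottles on the shelf were left standing; the sign-off gave no verdict.

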